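# Zero the gauge and bring the cast to the click stop

## Task

Get the plaster cast ready for measuring: first turn the gauge's knob until its pointer stands at the zero mark and leave it there. Then take the carriage by its upright grip and slide it along the rail toward the gauge until its notch clicks onto the spring ball, without running on past it, and finish while still gripping it there, the ball seated in the notch. Leave the other things on the bench alone.

Things in the scene. Friction and masses are not known exactly. Their poses are not given: they have to be found in the camera images.
- stage: Fixed aluminium bed plate 160 x 360 x 12 mm on the bench carrying a steel rail. Origin on the bench surface under the rail's centre line, half-way along it. The rail runs along the stage's y axis; the plate reaches from -50 to +110 mm in x (away from the robot) and +-180 mm in y. It may be yawed up to 0.3 rad.
- carriage: Grey carriage 70 (x) x 150 (y) x 14 mm, slides on the rail along y only, friction about 0.5 to 1 N. Origin at bench height under its middle, axes parallel to the stage's. A light blue plaster dental cast is fixed on its +y half, an upright black grip on its -y end. It starts on the -y side of the ball and must travel 70 to 180 mm along the stage's +y, toward the gauge.
- handle (a point): Point to grip on the carriage's upright black grip, a plate 12 mm thick in x, 28 mm wide along the rail (y), its top 95 mm above the bench. The point is 15 mm below its top, at carriage x 0, y -62 mm; 38 mm of free plate lie below it. Fingers closing across the rail (along x) leave the carriage free to slide when slackened.
- notch (a point): Centre of the 12 mm wide detent notch in the carriage's rear (+x) flank, at carriage x +39, y +35, 27 mm above the bench; 97 mm along +y from the grip. The flank's leading end, 23 to 40 mm ahead of the notch, is bevelled: there the ball first rides up onto the flank, a slight rise of resistance (1 to 3 N) that is not the click.
- gauge: Fixed gauge stand on the bed plate: steel block with the spring ball, column behind the rail, round gauge head (68 mm across, 84 to 104 mm above the bench) over the rail. Origin at bench height under the axis of head and knob; axes parallel to the stage's. Its place along the rail varies.
- ball (a point): Where the spring ball meets the carriage's flank: gauge x +39, y 0, 27 mm high. Ball seated: point notch is here and the grip is 97 mm to the -y side of the knob's axis along the rail. Within about 4 mm of the middle the ball draws a carriage that is free to slide into the middle; it takes about 4 to 8 N along the rail to push out again, felt as a pull, then rising resistance.
- knob (a joint): Angle of the knob's pointer (rad), positive anticlockwise from above; 0 = pointer at the zero mark, the long thick line on the dial with a small lug on the rim, on the side toward the robot (gauge -x). Stops at +-1.5. Starts between 0.5 and 1.1, so it is turned clockwise. Friction (0.05 N m) keeps it where it is left.
- knob_grip (a point): Point to grip on the black knob on top of the gauge head: an upright bar 40 mm long, 12 mm thick, its top 135 mm above the bench, 26 mm over its 38 mm disc. The point is on the vertical turning axis, 10 mm below the top. At joint value 0 the bar lies along the gauge's x, pointer end toward -x; it turns with the joint.
- burs_case: Bystander: hinged tin case 70 x 111 x 25 mm, on the robot's right; leave alone. Origin at the centre of its underside.
- wax_tin: Bystander: round tin of pink wax, 69 mm across, 25 mm high, on the right; leave alone. Origin at the centre of its underside.
- caliper: Bystander: vernier caliper 75 x 190 x 9 mm lying on the left; leave alone. Origin at the centre of its underside.
- dropper_bottle: Bystander: glass flask 35 mm across, 89 mm high, front left; leave alone. Origin at the centre of its underside.

How it is judged:
On the way, in this order (a step that is already met when the one before it is completed fails the run):
1. the knob's pointer is brought to zero and left there while the carriage is still well short of the ball (value of joint knob between -0.09 and 0.09 rad and y of notch in the frame of gauge below -0.03 m and contact force between the fingers and knob below 0.2 N), for 0.2 s.
2. the carriage is gripped with the ball seated in its notch (y of notch in the frame of gauge between -0.002 and 0.002 m and contact force between the fingers and carriage above 2 N), for 0.3 s.
At the end, for the whole second after the job is handed in: The program ends holding: the fingers still press on the carriage (over 2 N), the carriage is at rest with its notch within 2 mm of the ball along the rail, and the knob's pointer is within 0.09 rad (5 degrees) of zero (all of step 2 and value of joint knob between -0.09 and 0.09 rad and linear speed of carriage below 0.01 m/s); the arm keeps its last pose, push and grip.
It fails at once if the carriage runs more than 10 mm past the ball (y of notch in the frame of gauge above 0.01 m).
It fails at once if a bystander is disturbed (moved over 20 mm) (distance of any of burs_case, wax_tin, caliper, dropper_bottle from where it was at the start of the episode above 0.02 m).
It also fails if it takes over 61 s, if anything falls off the work surface, if the arm or the gripper's body presses on something with over 40 N, if the wrist force passes 120 N, or if a joint passes its speed limit or range.

## Robot

A 6-joint arm with a two-finger parallel gripper is mounted at the origin on a cart in front of the work surface, level with it; the furniture and walls round the work are solid. World frame = base frame: x ahead of the robot, y to its left, z up, the work surface at z = 0. Lengths are in m, angles in rad, forces in N, time in s.
With the tool pointing down it reaches from about 0.325 to 0.85 m from the base axis. Payload 15.5 kg.
Tool frame: the origin (TCP) lies midway between the tips of the shut fingers; the grasp point (between the pads) lies 19 mm behind it; z points along the fingers, y is the line along which they close (so a half turn about z gives the same grasp; the last joint's range is limited). The gripper opens to 91 mm and grips with 3 to 60 N. Pads are 32 mm wide; open, the fingers measure 118 mm over their backs; the gripper's body (76 mm by 178 mm) begins 60 mm behind the grasp point.
Start: joints at [1.099, 0.494, 1.345, -0, 1.302, -0.096], TCP at [0.229, 0.581, 0.214] pointing down, gripper open.
Joint ranges: [-2.91, 2.91], [-0.82, 2.16], [0.22, 2.67], [-1.22, 4.37], [0.12, 2.79], [-3.08, 3.08]. Speed limits (rad/s): [1.89, 1.89, 2.57, 3.01, 3.01, 3.01].

## Interface

Orientations are given as a unit quaternion [w, x, y, z].
In Python, from bench import env, fingers, solver, viewer, readout gives the robot as it stands. Calls block until the motion is done:
- env.reach(position, orientation): joint-space move of the TCP to a pose.
- env.move_l(position, orientation=None, velocity=0.15, force_limit=None): straight line of the TCP; orientation=None keeps the orientation; velocity is the mean speed in m/s. With force_limit (N) it stops when the force on the tool has changed by that much, and returns True; else False.
- env.set_joints(angles): joint-space move.
- fingers.move_gripper(opening, f_grip=None): finger opening in m; f_grip is the grip in N (None keeps the last); returns when the fingers have stopped.
- env.pause(seconds).
- solver.inverse_kinematics(position, orientation): joint angles nearest the present ones, or None.
- viewer.capture(name): name is "scene" or "top"; returns the picture (400x640x3 uint8, red, green, blue); there is no depth.
- viewer.camera_params(name): a dict with "camera_matrix" (3x3 intrinsics, pixels), "R" (3x3) and "t" (3): a world point X has camera coordinates R X + t. Camera axes: x right, y down, z forward; pixel columns grow to the right and rows downward; lengths in m; the calibration is good to about 2 mm. A picture is of the moment at which its call begins. camera_params takes no time and is no camera call.
A pose or a line that the arm cannot do raises env.IKError and nothing moves.
- env.sign_off(): hands the job in; it is judged then, once.
Readings, each from a call of its own:
- readout.get_time(): time.
- readout.get_joints(): joint angles.
- readout.get_dq(): joint speeds.
- readout.get_joint_torque(): joint torques, N m.
- readout.get_position(): TCP position.
- readout.get_ee_rot(): TCP orientation.
- readout.get_wrist_force(): force on the tool from outside, world axes, zero at the start.
- readout.get_ft_torque(): the same for the moment, N m.
- readout.get_finger_gap(): finger opening in m.
- readout.get_grasp_force(): force on a finger pad.
Only numpy, scipy, OpenCV 4.12 (cv2) and the standard library are available. Lean on these libraries where they do the work, as an engineer would, in place of code of your own. Each camera call takes 0.05 s, during which the arm holds its last target. There are 200 camera calls.

## Working session

There is one attempt and no reset: what is moved stays moved. The work goes in short steps, each a Python script; the robot and the scene stay as the last script left them, time stands still between calls to the robot, and variables do not carry over. Pictures are saved under pics/ and viewed, at most 10 in all, crops included, and the job is handed in when it is done.

```bash
mkdir -p pics; ls
python3 - <<'E'
from bench import env,viewer,readout
import cv2,numpy as np
for n in("scene","top"):
    im=viewer.capture(n); cv2.imwrite(f"pics/{n}0.png",im[:,:,::-1]); p=viewer.camera_params(n)
    print(n,p["camera_matrix"].round(1).tolist(),p["R"].round(3).tolist(),p["t"].round(3).tolist())
print(readout.get_time(),readout.get_ee_rot())
E
```

```text
pics
scene [[411.0, 0.0, 315.0], [0.0, 411.0, 197.7], [0.0, 0.0, 1.0]] [[0.801, -0.599, -0.002], [-0.345, -0.458, -0.819], [0.49, 0.656, -0.574]] [-0.409, 0.288, 0.97]
top [[448.9, 0.0, 323.2], [0.0, 448.9, 198.6], [0.0, 0.0, 1.0]] [[-0.021, -1.0, 0.017], [-0.997, 0.019, -0.071], [0.07, -0.018, -0.997]] [0.018, 0.556, 1.653]
0.1 [-1.56577221e-04  1.86794622e-01  9.82398838e-01 -5.17806781e-04]
```

View pics/top0.png

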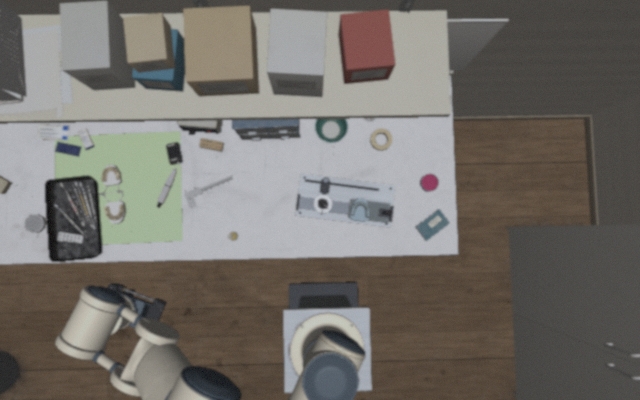

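View pics/scene0.png

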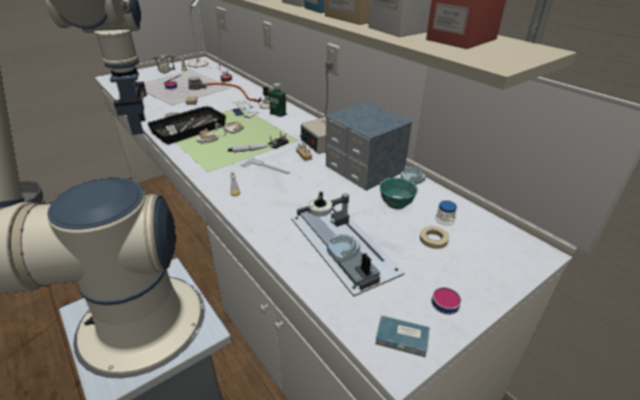

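The top view shows the stage at about (345,200), the gauge head at (323,204) and the black grip at (386,212). In the scene view the knob is at (320,200) and the grip at (366,262). Next I'll enlarge crops of both.

Run:
```python
import cv2,numpy as np
a=cv2.imread("pics/top0.png")[165:235,285:405]; b=cv2.imread("pics/scene0.png")[180:295,285:405]
a=cv2.resize(a,None,fx=6.6,fy=6.6,interpolation=cv2.INTER_CUBIC)
cv2.imwrite("pics/topc.png",a)
b=cv2.resize(b,None,fx=5,fy=5,interpolation=cv2.INTER_CUBIC)
cv2.imwrite("pics/scenec.png",b)
```

```text
(no output)
```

View pics/topc.png

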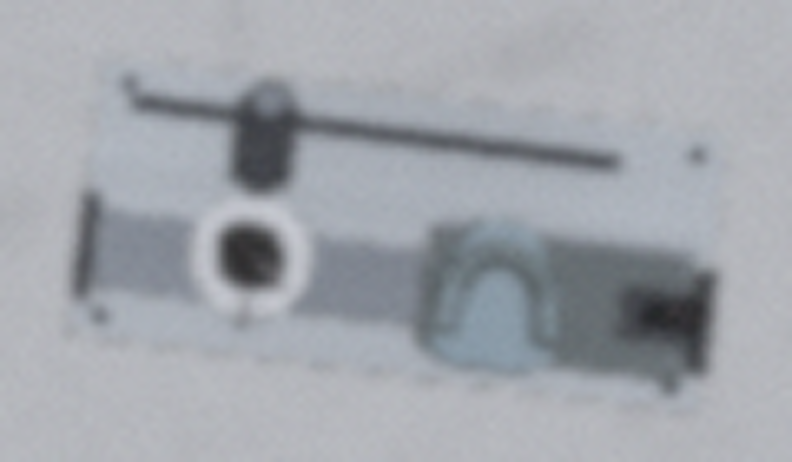

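View pics/scenec.png

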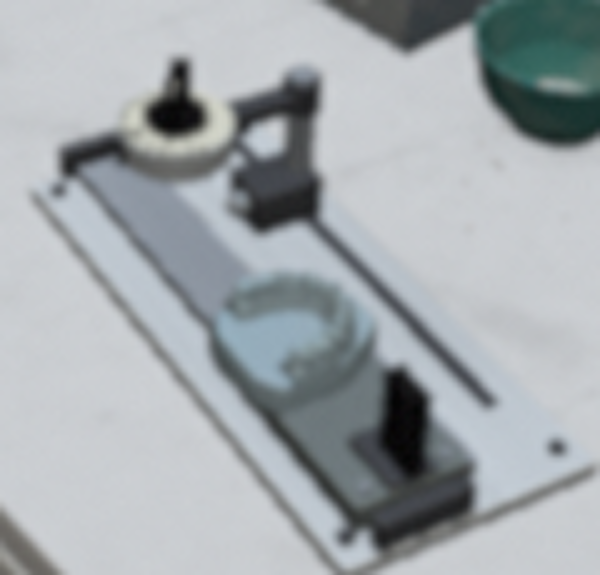

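The top crop shows the white dial ring at about (250,255). The knob's pointer leans to lower right, roughly 50° off the mark, which is at (243,318). The four plate screws are at (130,84), (697,153), (100,315) and (670,385), and the grip is at about (665,312). In the scene crop the bar is seen nearly end-on at (180,85), and the grip top is at about (403,378). From these I'll compute the poses.

```bash
cat > h.py <<'E'
from bench import env,fingers,solver,viewer,readout
import cv2,numpy as np
from scipy.spatial.transform import Rotation as Ro
def ray(n,px,z):
    p=viewer.camera_params(n);C=-p["R"].T@p["t"]
    d=p["R"].T@np.linalg.inv(p["camera_matrix"])@[px[0],px[1],1]
    return C+d*(z-C[2])/d[2]
def q(phi):
    y=np.array([np.cos(phi),np.sin(phi),0]);z=np.array([0,0,-1.])
    return Ro.from_matrix(np.c_[np.cross(y,z),y,z]).as_quat(scalar_first=True)
E
python3 - <<'E'
from h import *
im=cv2.imread("pics/top0.png"); 
tc=lambda x,y:((x+.5)/6.6-.5+285,(y+.5)/6.6-.5+165)
sc=lambda x,y:((x+.5)/5-.5+285,(y+.5)/5-.5+180)
g=cv2.cvtColor(cv2.resize(im[165:235,285:405],None,fx=6.6,fy=6.6,interpolation=cv2.INTER_CUBIC),cv2.COLOR_BGR2GRAY)
# refine screws: darkness centroid
S=[]
for x,y in[(130,84),(697,153),(100,315),(670,385)]:
    w=g[y-11:y+12,x-11:x+12].astype(float);m=np.clip(np.median(w)-10-w,0,None);Y,X=np.mgrid[-11:12,-11:12]
    S.append(ray("top",tc(x+(m*X).sum()/m.sum(),y+(m*Y).sum()/m.sum()),.013)[:2])
S=np.array(S);print("screws",S.round(4).tolist())
for a,b in((0,1),(2,3)):
    d=S[a]-S[b];print("yaw",np.arctan2(-d[0],d[1]),np.linalg.norm(d))
print("centre screws",S.mean(0))
yaw=np.mean([np.arctan2(-(S[a]-S[b])[0],(S[a]-S[b])[1]) for a,b in((0,1),(2,3))])
# ring
m=np.zeros_like(g);m[180:335,170:325]=(g[180:335,170:325]>200)*255
c=max(cv2.findContours(m,cv2.RETR_EXTERNAL,cv2.CHAIN_APPROX_NONE)[0],key=cv2.contourArea)
e=cv2.fitEllipse(cv2.convexHull(c));print("ring",e)
G=ray("top",tc(*e[0]),.104);print("gauge",G)
# scene ring
ex=np.array([np.cos(yaw),np.sin(yaw)]);ey=np.array([-np.sin(yaw),np.cos(yaw)])
O=S.mean(0)-.03*ex
def st(n,P):print(n,P.round(4),"stage",((P[:2]-O)@ex).round(4),((P[:2]-O)@ey).round(4),"gaugeframe",((P-G)[:2]@ex).round(4),((P-G)[:2]@ey).round(4))
st("gauge",G)
st("gauge scene bar top",ray("scene",sc(180,63),.135))
st("grip scene",ray("scene",sc(406,378),.095))
st("grip top L",ray("top",tc(635,312),.095));st("grip top R",ray("top",tc(700,312),.095))
st("lead edge",ray("top",tc(425,290),.034))
p=viewer.camera_params("scene");C=-p["R"].T@p["t"];d=G-C;print("scene azimuth at knob",np.arctan2(d[1],d[0]))
E
```

```text
screws [[0.6358, 0.0744], [0.5915, -0.2462], [0.5069, 0.0951], [0.4647, -0.226]]
yaw -0.1373346299255681 0.32364122158729663
yaw -0.1305224226627792 0.3238990646952375
centre screws [ 0.54972548 -0.07568377]Traceback (most recent call last):
  File "<stdin>", line 18, in <module>
ValueError: max() iterable argument is empty
```

Run:
```python
from h import *
im=cv2.imread("pics/top0.png")
tc=lambda x,y:((x+.5)/6.6-.5+285,(y+.5)/6.6-.5+165)
sc=lambda x,y:((x+.5)/5-.5+285,(y+.5)/5-.5+180)
B=cv2.resize(im[165:235,285:405],None,fx=6.6,fy=6.6,interpolation=cv2.INTER_CUBIC).astype(float)
O=np.array([.5497,-.0757]);yaw=-.134
ex=np.array([np.cos(yaw),np.sin(yaw)]);ey=np.array([-np.sin(yaw),np.cos(yaw)]);O=O-.03*ex
r=B[185:330,175:320];w=r[:,:,2]-r[:,:,0]  # ring is warmer than plate
print(r.max(),w.max(),w.min())
m=((w>-4)&(r[:,:,2]>150)).astype(np.uint8)
c=max(cv2.findContours(m,cv2.RETR_EXTERNAL,cv2.CHAIN_APPROX_NONE)[0],key=cv2.contourArea)
e=cv2.fitEllipse(cv2.convexHull(c));cx=(e[0][0]+175,e[0][1]+185);print("ring",cx,e[1])
G=ray("top",tc(*cx),.104)
def st(n,P):print(n,P.round(4),"stage",((P[:2]-O)@ex).round(4),((P[:2]-O)@ey).round(4),"gf",((P-G)[:2]@ex).round(4),((P-G)[:2]@ey).round(4))
st("gauge",G)
st("bar top scene",ray("scene",sc(180,65),.135))
st("ring scene",ray("scene",sc(178,127),.104))
st("grip scene",ray("scene",sc(406,378),.095))
st("grip top L",ray("top",tc(635,312),.095));st("grip top R",ray("top",tc(700,312),.095))
st("lead edge",ray("top",tc(425,290),.034))
p=viewer.camera_params("scene");C=-p["R"].T@p["t"];d=G-C;print("scene az",np.arctan2(d[1],d[0]))
```

```text
207.0 2.0 -19.0Traceback (most recent call last):
  File "<stdin>", line 11, in <module>
ValueError: max() iterable argument is empty
```

```bash
cat > m.py <<'E'
from h import *
im=cv2.imread("pics/top0.png")
tc=lambda x,y:((x+.5)/6.6-.5+285,(y+.5)/6.6-.5+165)
sc=lambda x,y:((x+.5)/5-.5+285,(y+.5)/5-.5+180)
B=cv2.resize(im[165:235,285:405],None,fx=6.6,fy=6.6,interpolation=cv2.INTER_CUBIC).astype(float)
O=np.array([.5497,-.0757]);yaw=-.134
ex=np.array([np.cos(yaw),np.sin(yaw)]);ey=np.array([-np.sin(yaw),np.cos(yaw)]);O=O-.03*ex
r=B[185:330,175:320];w=r[:,:,2]-r[:,:,0]
print("rows",[B[255,x].astype(int).tolist() for x in(180,200,210,290,300,340)],[B[y,250].astype(int).tolist() for y in(195,205,305,340)])
Y,X=np.mgrid[:145,:145]
m=((w>-11)&(r[:,:,2]>140)&(np.hypot(X-75,Y-70)<75)).astype(np.uint8)
c=max(cv2.findContours(m,cv2.RETR_EXTERNAL,cv2.CHAIN_APPROX_NONE)[0],key=cv2.contourArea)
e=cv2.fitEllipse(cv2.convexHull(c));cx=(e[0][0]+175,e[0][1]+185);print("ring",cx,e[1])
def st(n,P):print(n,P.round(4),"stage",((P[:2]-O)@ex).round(4),((P[:2]-O)@ey).round(4),"gf",((P-G)[:2]@ex).round(4),((P-G)[:2]@ey).round(4))
for cc in (cx,(250,257)):
    G=ray("top",tc(*cc),.104);st("gauge",G)
st("bar top scene",ray("scene",sc(180,65),.135))
st("ring scene",ray("scene",sc(178,127),.104))
st("grip scene",ray("scene",sc(406,378),.095))
st("grip top L",ray("top",tc(635,312),.095));st("grip top R",ray("top",tc(700,312),.095))
st("lead edge",ray("top",tc(425,290),.034))
p=viewer.camera_params("scene");C=-p["R"].T@p["t"];d=G-C;print("scene az",np.arctan2(d[1],d[0]))
E
python3 m.py
```

```text
rows [[147, 137, 131], [197, 191, 187], [187, 181, 178], [182, 176, 172], [199, 192, 190], [145, 134, 129]] [[156, 148, 146], [200, 192, 190], [181, 173, 171], [183, 175, 169]]
ring (249.37474060058594, 257.81349182128906) (122.4379653930664, 131.95738220214844)
gauge [0.5325 0.0112 0.104 ] stage 0.0014 0.0838 gf 0.0 0.0
gauge [0.533  0.0109 0.104 ] stage 0.0018 0.0835 gf 0.0 0.0
bar top scene [0.5407 0.0129 0.135 ] stage 0.0092 0.0866 gf 0.0074 0.0031
ring scene [ 5.295e-01 -1.000e-04  1.040e-01] stage -0.0001 0.0722 gf -0.002 -0.0113
grip scene [ 0.4991 -0.2248  0.095 ] stage -0.0002 -0.1545 gf -0.002 -0.238
grip top L [ 0.4998 -0.1962  0.095 ] stage -0.0034 -0.1261 gf -0.0052 -0.2096
grip top R [ 0.4991 -0.2313  0.095 ] stage 0.0006 -0.161 gf -0.0012 -0.2445
lead edge [ 0.5167 -0.0878  0.034 ] stage -0.0011 -0.0164 gf -0.0029 -0.0999
scene az 0.9181654047338556
```

```bash
cat >> m.py <<'E'
print('---')
b=cv2.imread("pics/scene0.png")[180:295,285:405];b=cv2.resize(b,None,fx=5,fy=5,interpolation=cv2.INTER_CUBIC).astype(int)[50:200,90:260]
w=b[:,:,2]-b[:,:,0];print(np.percentile(w,[5,50,95]))
m=((w>2)&(b.sum(2)>200)).astype(np.uint8)
c=max(cv2.findContours(m,cv2.RETR_EXTERNAL,cv2.CHAIN_APPROX_NONE)[0],key=cv2.contourArea);x,y,ww,hh=cv2.boundingRect(c);print(x+90,y+50,ww,hh)
# bar: very dark above the ring
k=(b.sum(2)<150)
for r in range(0,70,6):
    xs=np.where(k[r])[0]; print(r+50,(xs.min()+90,xs.max()+90) if len(xs) else None)
# predicted projections of head circle given G
def pr(P):
    u=p["camera_matrix"]@(p["R"]@P+p["t"]);u=u[:2]/u[2];return ((u-[285,180])+.5)*5-.5
t=np.linspace(0,6.283,100)
for z in(.104,.084):
    q_=np.array([pr(np.r_[G[:2]+.034*np.array([np.cos(a),np.sin(a)]),z]) for a in t]);print(z,q_.min(0),q_.max(0))
print("bar top centre",pr(np.r_[G[:2],.135]))
E
python3 m.py | sed -n '/---/,$p'
```

```text
---
[-20.  -6.   8.]
122 92 113 65
50 None
56 None
62 None
68 (np.int64(177), np.int64(183))
74 (np.int64(176), np.int64(183))
80 (np.int64(180), np.int64(182))
86 None
92 (np.int64(179), np.int64(183))
98 (np.int64(169), np.int64(186))
104 (np.int64(159), np.int64(192))
110 (np.int64(152), np.int64(198))
116 (np.int64(151), np.int64(256))
0.104 [111.88974057  82.0412311 ] [230.50883091 151.30357421]
0.084 [112.33582867 109.77542939] [229.80955283 179.68328658]
bar top centre [171.38830022  71.26305169]
```

```bash
cat >> m.py <<'E'
print('===')
for s in[(58,190),(557,447),(346,536)]:st("screw scene",ray("scene",sc(*s),.013))
for s in[(130,84),(697,153),(100,315),(670,385)]:st("screw top",ray("top",tc(*s),.013))
st("ring2",ray("scene",sc(178.7,126),.104))
P=[]
for n,px in(("top",tc(249.4,257.8)),("scene",sc(178.7,126))):
    pp=viewer.camera_params(n);C=-pp["R"].T@pp["t"];P.append((C,C-ray(n,px,.1)))
A=sum(np.eye(3)-np.outer(d,d)/(d@d) for C,d in P);bb=sum((np.eye(3)-np.outer(d,d)/(d@d))@C for C,d in P)
print("triang",np.linalg.solve(A,bb),"cam",[C.round(3) for C,d in P])
E
python3 m.py | sed -n '/===/,$p'
```

```text
===
screw scene [0.5064 0.091  0.013 ] stage -0.0352 0.1594 gf -0.037 0.0759
screw scene [ 0.5913 -0.2503  0.013 ] stage 0.0946 -0.1674 gf 0.0927 -0.251
screw scene [ 0.4606 -0.2305  0.013 ] stage -0.0376 -0.1654 gf -0.0395 -0.2489
screw top [0.6382 0.0755 0.013 ] stage 0.0975 0.1617 gf 0.0956 0.0781
screw top [ 0.5927 -0.2462  0.013 ] stage 0.0954 -0.1633 gf 0.0935 -0.2468
screw top [0.5072 0.0948 0.013 ] stage -0.0349 0.1633 gf -0.0367 0.0797
screw top [ 0.4612 -0.2268  0.013 ] stage -0.0375 -0.1616 gf -0.0394 -0.2451
ring2 [5.304e-01 4.000e-04 1.040e-01] stage 0.0007 0.0728 gf -0.0012 -0.0107
triang [0.53480663 0.00977082 0.09645145] cam [array([0.439, 0.037, 1.688]), array([-0.048, -0.749,  0.792])]
```

Run:
```python
from h import *
G=np.array([.532,.0085]);yaw=-.134;b=0.90
for k in(-1,1):
    for p in(b+k*np.pi/2,yaw+k*np.pi/2):
        s=solver.inverse_kinematics([*G,.113],q(p));print(k,round(p,2),None if s is None else np.round(s,2))
for p in(yaw,yaw+np.pi): print(p,solver.inverse_kinematics([.5,-.226,.061],q(p)))
```

```text
-1 -0.67 [-0.1   0.49  1.69 -0.    0.96  0.57]
-1 -1.7 [-0.1   0.49  1.69 -0.    0.96  1.61]
1 2.47 [-0.1   0.49  1.69 -0.    0.96 -2.57]
1 1.44 [-0.1   0.49  1.69 -0.    0.96 -1.53]
-0.134 [-5.33350209e-01  5.87027579e-01  1.69308149e+00 -4.44089210e-16
  8.61483589e-01 -3.99350209e-01]
3.007592653589793 [-5.33350209e-01  5.87027579e-01  1.69308149e+00 -4.44089210e-16
  8.61483589e-01  2.74224244e+00]
```

Run:
```python
from h import *
G=np.array([.532,.0085]);b=0.90
f=lambda:print(round(readout.get_time(),1),"F",np.round(readout.get_wrist_force(),2),"M",np.round(readout.get_ft_torque(),3),"gap",readout.get_finger_gap(),"g",readout.get_grasp_force(),readout.get_position().round(4))
o=q(b-np.pi/2)
env.reach([*G,.2],o);f()
print(env.move_l([*G,.114],velocity=.08,force_limit=6));f()
fingers.move_gripper(0.0,f_grip=8);env.pause(.3);f()
im=viewer.capture("scene");cv2.imwrite("pics/s1.png",cv2.resize(im[120:280,240:440,::-1],None,fx=3.5,fy=3.5,interpolation=cv2.INTER_CUBIC))
```

```text
2.4 F [ 0.72 -0.58 -0.83] M [-0.026  0.149 -0.009] gap 0.0914985208690766 g 0.0 [0.5321 0.0092 0.2   ]
False
3.6 F [-0.02  0.54  0.7 ] M [-0.126  0.127 -0.054] gap 0.09120100422521273 g 0.0 [0.5323 0.0085 0.1144]
5.1 F [ 8.48 -5.65 -5.56] M [-0.975 -1.372 -0.046] gap 0.011869810305283633 g 7.998378574848175 [0.5338 0.0079 0.1143]
```

View pics/s1.png

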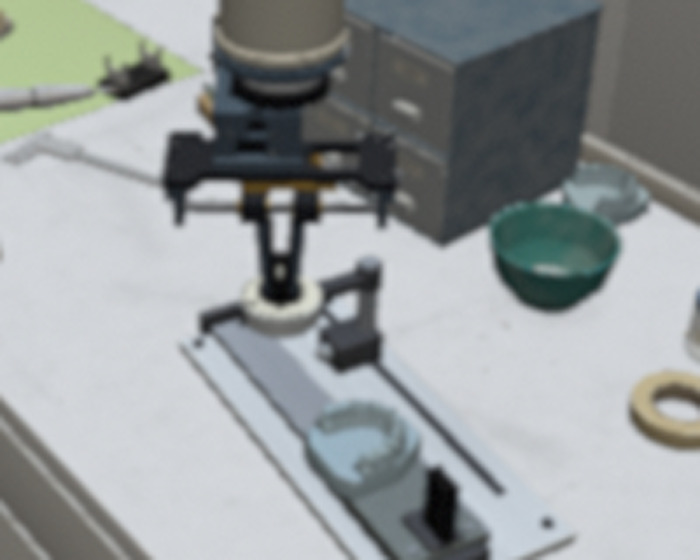

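The picture shows the fingers straddling the knob bar at about (282,285). The 11.9 mm gap means they lie flat on the bar, but a lateral force of about 10 N shows the tool is off-centre. I'll centre it and then turn.

```bash
cat >> h.py <<'E'
def f(t=""):print(t,round(readout.get_time(),1),"F",np.round(readout.get_wrist_force(),1),"M",np.round(readout.get_ft_torque(),2),"gap",round(readout.get_finger_gap(),4),"g",round(readout.get_grasp_force(),1),readout.get_position().round(4))
E
python3 - <<'E'
from h import *
b=.9;d=np.array([np.cos(b-np.pi/2),np.sin(b-np.pi/2)])
c=np.array([.532,.0085])
for i in range(4):
    F=readout.get_wrist_force()[:2]@d
    if abs(F)<1.5:break
    c=c+d*F*.0002
    env.move_l([*c,.114],velocity=.02);env.pause(.2);f(str(c.round(4)))
E
```

```text
[0.5334 0.0074] 5.6 F [2.8 5.5 2.5] M [ 0.78 -0.41 -0.01] gap 0.0119 g 8.0 [0.5337 0.0076 0.1142]
```

Run:
```python
from h import *
yaw=-.134;c=np.array([.5334,.0074])
bs=np.linspace(.9,yaw,8)[1:]
for b in bs:
    env.move_l([*c,.114],q(b-np.pi/2),velocity=.02)
    d=np.array([np.cos(b-np.pi/2),np.sin(b-np.pi/2)])
    env.pause(.1)
    F=readout.get_wrist_force()[:2]@d
    c=c+d*F*.00015
    f(f"{b:.2f} {c.round(4)} {F:.1f}")
env.move_l([*c,.114],q(yaw-np.pi/2),velocity=.02);env.pause(.3);f("end")
y=Ro.from_quat(readout.get_ee_rot(),scalar_first=True).as_matrix()[:,1];print("bar",np.arctan2(y[1],y[0])+np.pi/2)
```

```text
0.75 [0.5332 0.0076] -1.5 6.0 F [2.7 4.6 3.8] M [ 0.75 -0.32 -0.08] gap 0.012 g 8.0 [0.5338 0.0076 0.1142]
0.60 [0.5331 0.0077] -1.2 6.4 F [3.8 4.1 2.2] M [ 0.55 -0.59 -0.1 ] gap 0.0119 g 8.0 [0.5338 0.0076 0.1142]
0.46 [0.5332 0.0076] 0.7 6.8 F [5.  1.7 1.7] M [ 0.29 -0.73 -0.03] gap 0.0118 g 8.0 [0.5338 0.0076 0.1142]
0.31 [0.5331 0.0078] -1.0 7.2 F [5.2 2.7 2.7] M [ 0.35 -0.69 -0.  ] gap 0.0119 g 8.0 [0.5338 0.0076 0.1142]
0.16 [0.5331 0.0078] -0.2 7.6 F [4.8 0.9 1.8] M [ 0.08 -0.72 -0.06] gap 0.0121 g 8.0 [0.5338 0.0076 0.1142]
0.01 [0.5331 0.0079] -1.0 8.0 F [5.5 1.1 1.8] M [ 0.04 -0.77 -0.11] gap 0.012 g 8.0 [0.5338 0.0076 0.1142]
-0.13 [0.5331 0.0078] 1.1 8.4 F [ 5.9 -1.9  1.6] M [-0.23 -0.76  0.02] gap 0.0121 g 8.0 [0.5338 0.0075 0.1142]
end 9.0 F [6.  0.4 1.3] M [-0.05 -0.77 -0.06] gap 0.0119 g 8.0 [0.5338 0.0075 0.1142]
bar -0.127606640909677
```

Run:
```python
from h import *
yaw=-.134
fingers.move_gripper(.06);env.pause(.2);f()
p=readout.get_position();env.move_l([p[0],p[1],.2],velocity=.12)
env.reach([.501,-.226,.2],q(yaw));env.pause(.3);f()
a=viewer.capture("scene")[170:230,280:360,::-1];b=viewer.capture("top")[165:235,285:405,::-1]
a=cv2.resize(a,(640,480),interpolation=cv2.INTER_CUBIC)[:300];b=cv2.resize(b,None,fx=5,fy=5,interpolation=cv2.INTER_CUBIC)
im=np.zeros((600,640,3),np.uint8);im[:300]=a;im[300:]=b[:300,:640] if b.shape[1]>=640 else np.pad(b[:300],((0,0),(0,640-b.shape[1]),(0,0)))
cv2.imwrite("pics/k2.png",im)
```

```text
10.0 F [ 0.1 -0.1 -0.3] M [-0.08  0.2  -0.02] gap 0.0602 g 0.0 [0.5331 0.0078 0.114 ]
 13.0 F [ 0.4 -0.   0. ] M [-0.06  0.08 -0.  ] gap 0.0599 g 0.0 [ 0.5011 -0.2258  0.2   ]
```

View pics/k2.png

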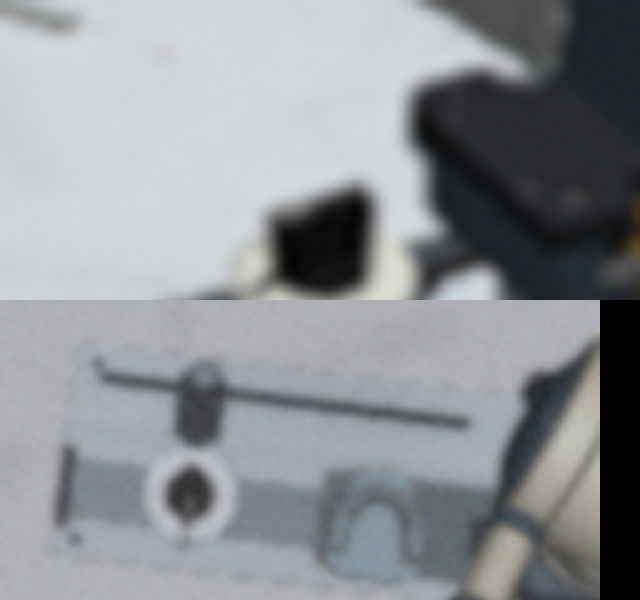

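The top crop shows the lug at (184,543) and the dial centre at (190,493), so the mark lies along the gauge's -x as computed, and the bar is roughly toward it. In the scene half, the bar's top edge runs from (275,215) to (365,188). I'll compare that slope numerically.

Run:
```python
from h import *
def pr(n,P):
    p=viewer.camera_params(n);u=p["camera_matrix"]@(p["R"]@P+p["t"]);return u[:2]/u[2]
c=np.array([.5336,.0076])
for a in(-.33,-.23,-.13,-.03,.07):
    e=np.array([np.cos(a),np.sin(a)])
    A=pr("scene",np.r_[c-.02*e,.135]);B=pr("scene",np.r_[c+.02*e,.135])
    L=pr("top",np.r_[c-.036*e,.104]);C=pr("top",np.r_[c,.104])
    print(a,((A-[280,170])*8).round(),((B-[280,170])*8).round(),"slope",((B-A)[1]/(B-A)[0]).round(3),"top lug dir",((L-C)*5).round(1))
```

```text
-0.33 [264. 204.] [372. 184.] slope -0.185 top lug dir [-15.5  48.5]
-0.23 [266. 207.] [370. 181.] slope -0.25 top lug dir [-10.6  49.8]
-0.13 [269. 210.] [367. 179.] slope -0.322 top lug dir [-5.6 50.6]
-0.03 [272. 213.] [364. 176.] slope -0.402 top lug dir [-0.5 50.9]
0.07 [275. 216.] [360. 173.] slope -0.495 top lug dir [ 4.6 50.7]
```

The images agree with the knob being at zero. Next I'll grip the carriage.

Run:
```python
from h import *
print(env.move_l([.501,-.226,.062],velocity=.08,force_limit=6));f()
fingers.move_gripper(0,f_grip=8);env.pause(.3);f("grip")
a=viewer.capture("scene")[150:300,280:430,::-1]
cv2.imwrite("pics/g3.png",cv2.resize(a,(600,600),interpolation=cv2.INTER_CUBIC))
```

```text
False
 15.0 F [-0.2  0.5 -0.3] M [-0.1   0.04  0.02] gap 0.0599 g 0.0 [ 0.5012 -0.2261  0.0624]
grip 16.1 F [-7.6  1.5  5.4] M [ 0.09  1.31 -0.22] gap 0.0124 g 8.0 [ 0.4996 -0.2254  0.0618]
```

View pics/g3.png

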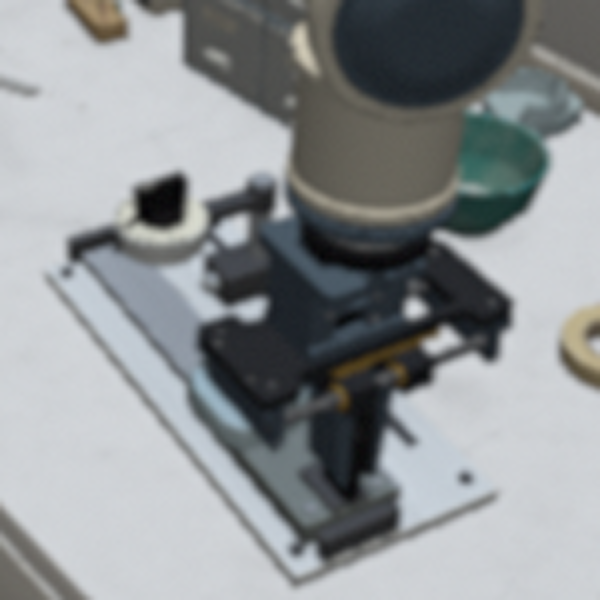

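The picture shows the fingers on the grip plate at about (350,440), and the 12.4 mm gap confirms the hold. The knob is undisturbed. I'll recentre across the rail and slide to short of the ball.

```bash
cat >> h.py <<'E'
yaw=-.139;ex=np.array([np.cos(yaw),np.sin(yaw)]);ey=np.array([-np.sin(yaw),np.cos(yaw)])
G=np.array([.5335,.0076])
def go(s,off,v=.05):
    env.move_l([*(G+s*ey+off*ex),.062],q(-.134),velocity=v)
def FF():
    a=[]
    for i in range(4): a.append(readout.get_wrist_force()[:2]);env.pause(.02)
    F=np.mean(a,0);return F@ex,F@ey
def sense():
    env.pause(.12);F=FF();P=readout.get_position()[:2]-G;return F[0],F[1],P@ey,P@ex
E
python3 - <<'E'
from h import *
c=np.array([.4998,-.2258])-G;s=c@ey;off=c@ex;print(s,off)
go(s,off,.02);print(np.round(sense(),4))
fingers.move_gripper(0,f_grip=20);r=sense();print(np.round(r,4))
for t in np.linspace(s,-.150,8)[1:]:
    off+=r[0]*.00015
    go(t,off);r=sense();print(t.round(4),round(off,4),np.round(r,4))
f()
E
```

```text
-0.23581809765406095 -0.0010367346911193777
[-2.2881e+00 -2.1430e-01 -2.3570e-01 -1.3000e-03]
[-2.9151e+00  6.9140e-01 -2.3570e-01 -1.3000e-03]
-0.2236 -0.0015 [ 2.7428e+00  6.9710e-01 -2.2370e-01 -1.2000e-03]
-0.2113 -0.0011 [ 1.4343e+00  4.2780e-01 -2.1130e-01 -1.2000e-03]
-0.199 -0.0008 [-0.6322  0.7532 -0.199  -0.001 ]
-0.1868 -0.0009 [-0.1027  0.0637 -0.1868 -0.001 ]
-0.1745 -0.001 [ 1.3061e+00  6.8110e-01 -1.7460e-01 -9.0000e-04]
-0.1623 -0.0008 [ 9.690e-01  4.597e-01 -1.623e-01 -8.000e-04]
-0.15 -0.0006 [-9.6760e-01  1.0415e+00 -1.5000e-01 -8.0000e-04]
 21.0 F [ -0.6   0.7 -19.2] M [-0.05  0.26 -0.44] gap 0.012 g 20.0 [ 0.512  -0.1409  0.062 ]
```

```bash
sed -i 's/,.062\],q/,.0615],q/' h.py
python3 - <<'E'
from h import *
off=-.0008;go(-.150,off,.02);env.pause(.2);f()
for t in np.arange(-.147,-.1055,.003):
    go(t,off,.03);r=sense();off+=r[0]*.0001;print(t.round(4),round(off,4),np.round(r,4))
f()
E
```

```text
21.5 F [-6.3  0.9  1.5] M [-0.03  1.08 -0.38] gap 0.0121 g 20.0 [ 0.512  -0.141   0.0619]
-0.147 -0.0013 [-5.1318e+00  6.9310e-01 -1.4700e-01 -7.0000e-04]
-0.144 -0.0014 [-8.481e-01  9.186e-01 -1.442e-01 -7.000e-04]
-0.141 -0.0014 [-0.1207  0.2008 -0.1412 -0.0007]
-0.138 -0.0014 [ 0.1652  0.2463 -0.1382 -0.0007]
-0.135 -0.0014 [-2.3800e-02 -1.1882e+00 -1.3530e-01 -6.0000e-04]
-0.132 -0.0014 [-6.2000e-02 -1.6072e+00 -1.3240e-01 -6.0000e-04]
-0.129 -0.0014 [ 3.8650e-01 -1.4107e+00 -1.2940e-01 -6.0000e-04]
-0.126 -0.0014 [-1.5530e-01 -1.1118e+00 -1.2640e-01 -6.0000e-04]
-0.123 -0.0014 [-7.270e-02 -2.528e+00 -1.235e-01 -6.000e-04]
-0.12 -0.0013 [ 1.1193e+00  2.4710e+00 -1.2010e-01 -5.0000e-04]
-0.117 -0.0012 [ 7.8320e-01  2.3622e+00 -1.1700e-01 -6.0000e-04]
-0.114 -0.0012 [ 0.1129  0.1234 -0.1142 -0.0005]
-0.111 -0.0011 [ 0.3591  0.2888 -0.1112 -0.0005]
-0.108 -0.0011 [ 0.3098  0.2033 -0.1082 -0.0005]
 27.5 F [ 0.1 -0.5  7.4] M [-0.1   0.27 -0.43] gap 0.0121 g 20.0 [ 0.518  -0.0995  0.0618]
```

The bevel was felt from s≈-137 to -120 mm, which predicts the seat at about -97 mm. I'll continue with fine steps.

Run:
```python
from h import *
off=-.0011;pulled=False
for t in np.arange(-.107,-.0925,.001):
    go(t,off,.02);r=sense();off+=r[0]*.0001;print(t.round(4),np.round(r,4))
    if r[1]>1.5:pulled=True
    if pulled and r[1]<-.8:break
    if r[1]<-4:break
f()
```

```text
-0.107 [-5.130e-01 -3.499e-01 -1.072e-01 -5.000e-04]
-0.106 [-0.4053  0.1941 -0.1062 -0.0005]
-0.105 [-0.1172  0.2101 -0.1052 -0.0004]
-0.104 [ 6.924e-01  6.381e-01 -1.042e-01 -5.000e-04]
-0.103 [ 2.2700e-01  1.1485e+00 -1.0310e-01 -4.0000e-04]
-0.102 [ 3.9410e-01  2.1809e+00 -1.0200e-01 -5.0000e-04]
-0.101 [ 8.2000e-03  3.3335e+00 -1.0090e-01 -4.0000e-04]
-0.1 [ 5.7780e-01  3.8677e+00 -9.9800e-02 -4.0000e-04]
-0.099 [ 4.9230e-01  5.5152e+00 -9.8700e-02 -4.0000e-04]
-0.098 [-7.0410e-01  2.1149e+00 -9.8000e-02 -4.0000e-04]
-0.097 [-2.845e-01  6.570e-01 -9.720e-02 -4.000e-04]
-0.096 [ 3.3150e-01 -1.4231e+00 -9.6400e-02 -4.0000e-04]
 32.7 F [ 1.  -2.3  7.3] M [-0.36  0.3  -0.43] gap 0.0116 g 20.0 [ 0.5198 -0.0878  0.0618]
```

The pull peaked and then turned to resistance at about -96.8 mm. I'll go back there, slacken so the ball centres the carriage, and regrip.

Run:
```python
from h import *
off=-.0009;go(-.0968,off,.02);print(np.round(sense(),4))
fingers.move_gripper(.018);env.pause(.4);print(np.round(sense(),4))
fingers.move_gripper(0,f_grip=15);env.pause(.5);print(np.round(sense(),4));f()
a=viewer.capture("scene")[150:300,280:430,::-1]
cv2.imwrite("pics/g4.png",cv2.resize(a,(600,600),interpolation=cv2.INTER_CUBIC))
```

```text
[-8.0930e-01 -1.1453e+00 -9.7000e-02 -4.0000e-04]
[ 0.4098  0.1178 -0.0968 -0.0009]
[ 5.6785e+00  1.7020e-01 -9.6800e-02 -5.0000e-04]
 35.0 F [ 4.9 -0.8 -4.4] M [-0.21 -0.75 -0.34] gap 0.0119 g 15.0 [ 0.5196 -0.0882  0.0615]
```

View pics/g4.png

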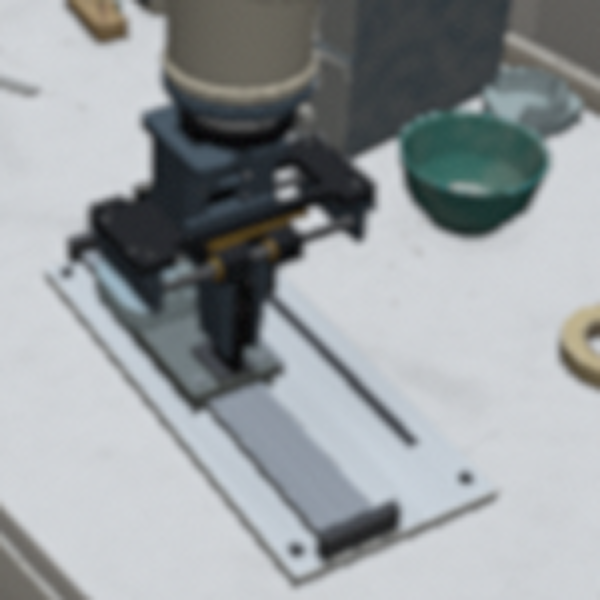

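The carriage is at the gauge and gripped at about (235,340). Force along the rail is near zero, so the ball is seated.

```bash
python3 -c "
from h import *
print(env.sign_off());f()"
```

```text
the job is handed in; nothing more can be done
None
the job is handed in; nothing more can be done
```

I turned the knob to zero and slid the carriage onto the ball, then handed the job in at about 35 s while still gripping it. The click and the near-zero rail force show the ball is seated, but the gripper hid the knob in the last picture, so its zero was last seen before the slide.

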